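# Press a glaze label tile home behind the shelf lip

## Task

Slide the red glaze label tile straight up out of the wooden rack and push it down behind the lip of the shelf's label channel, upright and centred in front of the red jar, the way the blue one already stands; feel it in, it is fired clay and chips if rammed. There is mounting tape in the bottom of the channel, so finish while still gripping the tile and pressing it fully home onto the tape with a steady push of about a kilo (10 N): do not let go. Leave the jars and the other tiles where they are.

Things in the scene. Friction and masses are not known exactly. Their poses are not given: they have to be found in the camera images.
- tile_red: the label tile to fit: flat fired clay, 8 mm thick (x), 60 mm wide (y), 95 mm tall (z), about 0.1 kg, bare tan foot, dark red glaze above, front and back alike. Origin at the centre of its underside. It starts upright in a slot of the rack, its lower 35 mm inside; red and green may stand either way round in the rack
- tile_green: a tile of the same size with green glaze, standing in the same rack, 60 mm along the rack's x from the red one (an empty slot lies between); leave alone. Origin at the centre of its underside
- tile_blue: a tile of the same size with blue glaze, already standing in the label channel in front of the blue jar; loose, leave alone. Origin at the centre of its underside
- rack: light wooden block, 127 mm (x) by 76 mm (y) by 47 mm high, fixed to the table, with four slots 11 mm wide and 35 mm deep that run along its y, open at both ends, 30 mm apart along its x (centres at x = -45, -15, 15, 45 mm); slot floors 12 mm above the table. Origin at the centre of its underside
- shelf: low metal shelf fixed to the table, 170 mm deep (x), 380 mm wide (y), board top 76 mm above the table, 18 mm upstand at the back. Its upright front face, 32 mm high, looks to -x at x = -85 mm and carries the grey label channel along its whole width; the top 11 mm of the face stand clear above the channel's lip, so a tile can be felt against it. Origin: centre of its underside
- channel_mid (a point): middle of the label channel's length and width, on the tape (49 mm above the table), where a tile's underside rests when home; axes as the shelf's. The channel runs along y, 11.5 mm wide between the shelf's front face (+5.75 mm in x) and the lip (-5.75 mm). The lip is upright to 8 mm above this point, then flares out to -x by 6 mm as a lead-in, its edge 16 mm above this point
- tape: pale strip of firm mounting tape on the channel's floor, 9 mm wide, 370 mm long, 2 mm thick, fixed; it does not give noticeably and does not stick in this exercise. Origin at the centre of its underside
- jar_red: white plastic glaze jar with red lid and red band, 68 mm across, 75 mm tall, 0.3 kg, standing loose on the shelf, its centre 100.75 mm behind (+x of) the middle line of the channel; its x and y axes are parallel to the shelf's. The red tile belongs in the channel straight in front of it (same y in the shelf's frame). Origin at the centre of its underside
- jar_blue: the same jar with blue lid and band, standing on the other half of the shelf, the blue tile in front of it. Origin at the centre of its underside
There are look-alikes about, which are no part of the job. Leave any green or pink look-alike of the jar_red alone.

How it is judged:
By the outcome, as a careful person would: the job done as asked, in the order asked, and still so for the second after the job is handed in, while the arm keeps its last pose, push and grip.
It also fails if it takes over 42 s, if anything falls off the work surface, if the arm or the gripper's body presses on something with over 40 N, if the wrist force passes 120 N, or if a joint passes its speed limit or range.

## Robot

A 6-joint arm with a two-finger parallel gripper is mounted at the origin on the work surface. World frame = base frame: x ahead of the robot, y to its left, z up, the work surface at z = 0. Lengths are in m, angles in rad, forces in N, time in s.
With the tool pointing down it reaches from about 0.35 to 0.775 m from the base axis. Payload 5.5 kg.
Tool frame: the origin (TCP) lies midway between the tips of the shut fingers; the grasp point (between the pads) lies 19 mm behind it; x points along the fingers, z is the direction in which the jaws open and shut, and the axes are right-handed (so a half turn about x gives the same grasp; the last joint's range is limited). The gripper opens to 85 mm and grips with 20 to 120 N. Pads are 22 mm wide; open, the fingers measure 114 mm over their backs; the gripper's body (76 mm by 85 mm) begins 54 mm behind the grasp point. The pads swing forward as they close: fully open they stand 13 mm farther back than shut.
Start: joints at [-1.351, 0.313, 0.046, 1.304, 0, 1.431], TCP at [0.202, -0.538, 0.231] pointing down, gripper open.
Joint ranges: [-2.76, 2.76], [-0.86, 1.69], [-1.03, 1.26], [-2.2, 2.34], [-1.47, 1.5], [-3.14, 3.14]. Speed limits (rad/s): [2.57, 2.57, 3.14, 3.14, 3.14, 3.14].

## Interface

Orientations are given as a unit quaternion [w, x, y, z].
In Python, from bench import observe, cams, ticket gives the robot as it stands.
- The arm moves only by the tool servo_tool, never from a script. Its argument "moves" is a list that holds one entry, the list of rows, each a list of 5 numbers: the shift along the tool's x, y, z in cm, then the turn about the tool's x in rad, then the opening in per cent of the stroke, from 0 (shut) to 100 (fully open). A call has 1 to 20 rows; each row is the pose to reach, as a shift and turn from the pose commanded when the call began, along the tool's axes at that moment; what a row does not reach only later rows make up. A row lasts 1/12 s, in which the tool goes at most 41.7 mm and 7.16 degrees, less where a joint would pass 70% of its speed; a pose out of reach is approached as far as the arm can. A call with a gripper value outside its range is refused whole. The fingers move at their own pace and stop on an object; the grip force is fixed at half the most. Time passes only in rows, so rows that repeat a pose let the fingers close. It gives the time, the measured TCP pose, the force and the opening at its end, in the units of the state.
- observe(): the state, without advancing time (a new reading comes with each control period).
- cams.capture(name): name is "side" or "top"; returns the picture (480x640x3 uint8, red, green, blue); there is no depth.
- cams.camera_params(name): a dict with "fx", "fy", "cx", "cy" (pixels), "rvec" (rotation vector, rad) and "tvec" (3), from world to camera coordinates, as OpenCV has them. Camera axes: x right, y down, z forward; pixel columns grow to the right and rows downward; lengths in m; the calibration is good to about 2 mm. A picture is of the moment at which its call begins. camera_params takes no time and is no camera call.
- ticket.job_done(): hands the job in, once; it reports no verdict.
The state is a dict: "t": time; "qpos": joint angles; "qd": joint speeds; "joint_torque": joint torques, N m; "ee_pos": TCP position; "eef_rot": TCP orientation; "wrist_force": force on the tool from outside, world axes, zero at the start; "ft_torque": the same for the moment, N m; "width": finger opening in m.
Only numpy, scipy, OpenCV 4.12 (cv2) and the standard library are available. Lean on these libraries where they do the work, as an engineer would, in place of code of your own. Each camera call takes 0.05 s, during which the arm holds its last target.

## Working session

There is one attempt and no reset: what is moved stays moved. The work goes in short steps, Python scripts to look and compute and a tool call to move; the robot and the scene stay as the last step left them, time stands still between calls to the robot, and variables do not carry over. Pictures are saved under pics/ and viewed, and the job is handed in when it is done.

Besides the shell and the picture viewer there is one more tool, called after "Emit:" by a JSON object that holds its "name" and its "arguments". servo_tool: Moves the arm, as the interface text tells. Its arguments: {"type":"object","properties":{"moves":{"type":"array"}},"required":["moves"]}

```bash
mkdir -p pics; ls; python3 - <<'E'
from bench import observe,cams,ticket
import cv2
for n in ("side","top"):
    im=cams.capture(n); cv2.imwrite(f"pics/{n}0.png",im[:,:,::-1]); print(n,cams.camera_params(n))
print(observe())
E
```

```text
pics
side {'fx': 540.589533241225, 'fy': 540.589533241225, 'cx': 319.0347217042933, 'cy': 236.5784865036272, 'rvec': array([ 0.69401702, -2.45014807,  1.37473042]), 'tvec': array([0.46764847, 0.21904618, 0.84665179])}
top {'fx': 609.4571160079059, 'fy': 609.4571160079059, 'cx': 319.5363660579476, 'cy': 235.84153709939105, 'rvec': array([ 2.16226781, -2.15916239,  0.16455148]), 'tvec': array([0.02192957, 0.56514818, 1.15514255])}
{'t': 0.1, 'qpos': array([-1.35063722e+00,  3.13906779e-01,  4.50527592e-02,  1.30357867e+00,
       -6.74296762e-06,  1.43120507e+00]), 'qd': array([ 0.00061328, -0.00223255,  0.00163657, -0.00067626, -0.00031922,
        0.00068155]), 'joint_torque': array([ 2.17841844e-03, -4.81727636e+01,  2.99242312e+01,  1.28529771e-02,
       -1.64466542e-04, -8.89662573e-06]), 'ee_pos': array([ 0.20231446, -0.5377348 ,  0.23049228]), 'eef_rot': array([ 0.58095936,  0.40287002,  0.58181306, -0.40208896]), 'wrist_force': array([-0.00897473, -0.19061084, -0.35839129]), 'ft_torque': array([-0.00249892,  0.03676088, -0.01534553]), 'width': 0.08548711400297496}
```

View pics/side0.png

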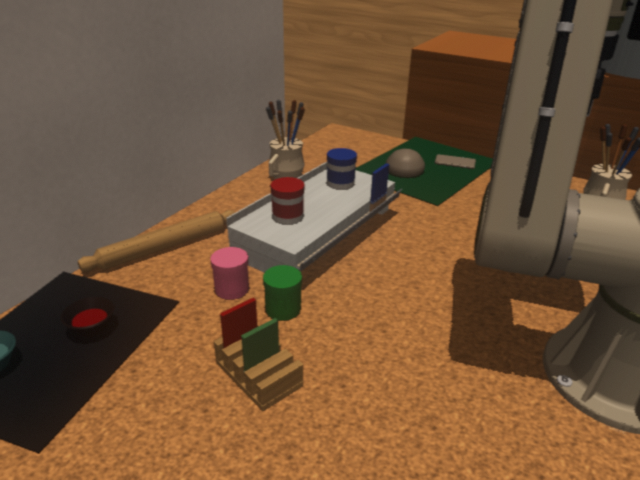

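View pics/top0.png

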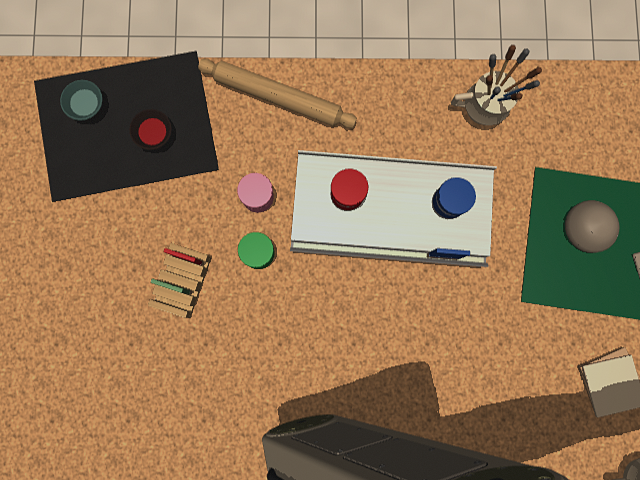

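The pictures show two tiles in the rack. In the top view red is at about (183,255) and green at about (172,287). The shelf holds the red jar at (349,188) and the blue jar at (456,197), with the blue tile at (450,252).

Next I'll crop closer and set up a projection helper.

```bash
cat > h.py <<'E'
import numpy as np,cv2
from bench import observe,cams,ticket
P={n:cams.camera_params(n) for n in("side","top")}
def K(n): p=P[n];return np.array([[p['fx'],0,p['cx']],[0,p['fy'],p['cy']],[0,0,1.]])
def proj(n,X): return cv2.projectPoints(np.atleast_2d(np.array(X,float)),P[n]['rvec'],P[n]['tvec'],K(n),None)[0][:,0]
def back(n,uv,z):
    R=cv2.Rodrigues(P[n]['rvec'])[0];c=-R.T@P[n]['tvec']
    uv=np.atleast_2d(uv).astype(float)
    d=np.c_[uv,np.ones(len(uv))]@np.linalg.inv(K(n)).T@R
    return c+d*((z-c[2])/d[:,2])[:,None]
def crop(im,x,y,w,h,s,name):
    c=cv2.resize(im[y:y+h,x:x+w],None,fx=s,fy=s,interpolation=cv2.INTER_CUBIC);cv2.imwrite(name,c[:,:,::-1])
def load(f): return cv2.imread(f)[:,:,::-1]
E
python3 - <<'E'
from h import *
for n in P:
    R=cv2.Rodrigues(P[n]['rvec'])[0];print(n,-R.T@P[n]['tvec'],R[2])
t=load("pics/top0.png");s=load("pics/side0.png")
crop(t,140,235,80,90,7,"pics/c1.png");crop(t,280,140,225,135,3.5,"pics/c2.png")
crop(s,205,290,110,120,5,"pics/c3.png");crop(s,220,140,190,135,4,"pics/c4.png")
print(back("top",[[183,255],[172,287]],.107),back("top",[[349,188],[456,197]],.151),back("top",[[450,252]],.144))
E
```

```text
side [0.0968003  0.76546009 0.62305387] [ 0.43192779 -0.73332647 -0.52504349]
top [0.40615496 0.04452865 1.21954214] [ 0.13327137 -0.01826588 -0.99091125]
[[0.51980055 0.27348904 0.107     ]
 [0.4614528  0.29161328 0.107     ]] [[ 0.63640882 -0.02789538  0.151     ]
 [ 0.62076131 -0.21976345  0.151     ]] [[ 0.52238403 -0.20778878  0.144     ]]
```

View pics/c1.png

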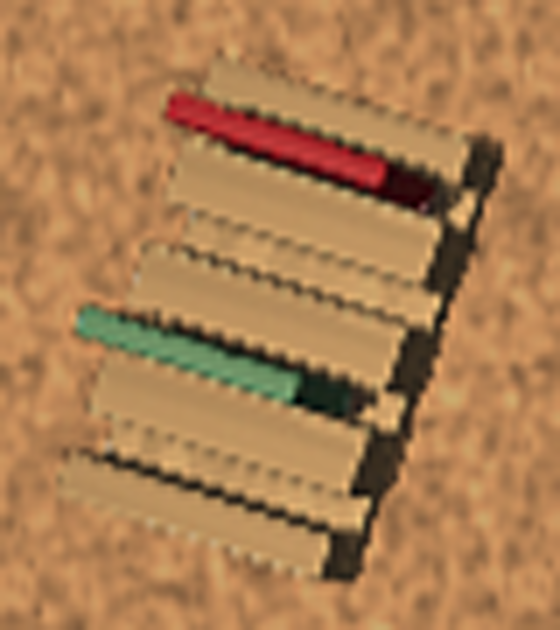

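View pics/c2.png

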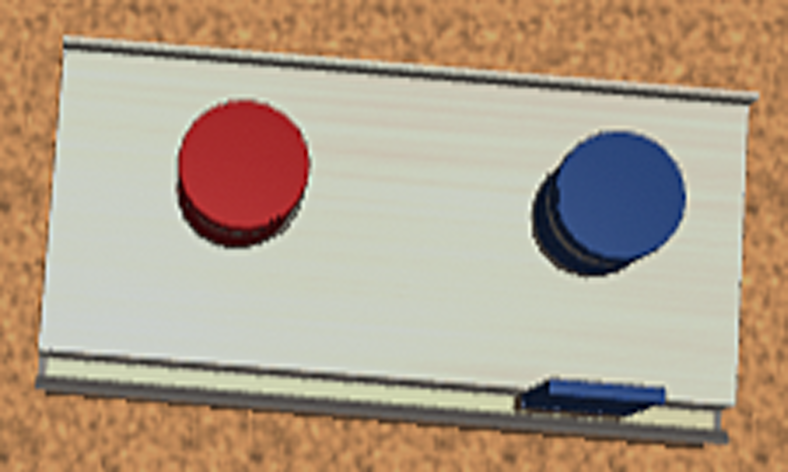

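View pics/c3.png

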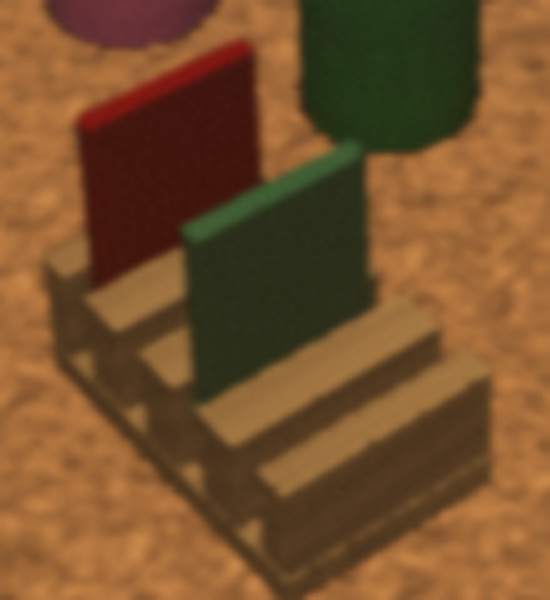

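View pics/c4.png

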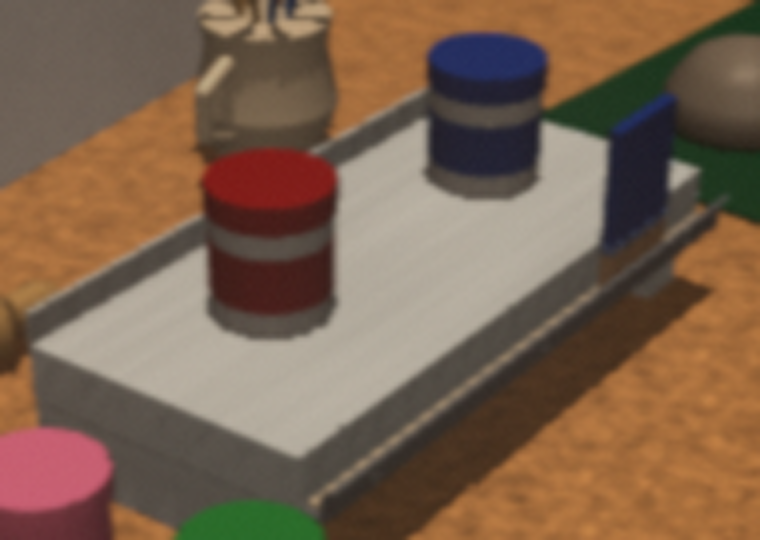

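The candidates for "red tile" in the top view are the dark-red upright tile in the rack (183,255), the red disc in a dish on the black mat (152,131), and the red jar lid (349,188). Only the first is a flat upright tile in a slot, and the crop confirms it: red is in the far-x end slot and green is two slots nearer.

Now I'll fit the poses from both views.

```bash
cat > fit.py <<'E'
from h import *
from scipy.optimize import least_squares
def full(uv,s,x0,y0): uv=np.array(uv,float);return (uv+.5)/s-.5+[x0,y0]
def fit(obs,p0,sb=True):
    # obs: list (cam, local xyz, uv)
    def T(p,L): c,s=np.cos(p[2]),np.sin(p[2]);return [p[0]+c*L[0]-s*L[1],p[1]+s*L[0]+c*L[1],L[2]]
    f=lambda p:np.concatenate([proj(n,T(p,L))[0]-uv for n,L,uv in obs])
    r=least_squares(f,p0,loss='soft_l1');return r.x,r.fun.reshape(-1,2)
E
python3 - <<'E'
from fit import *
a=lambda u:full(u,3.5,280,140); b=lambda u:full(u,4,220,140)
top=[("top",(-.085,.19,.076),a((41,351))),("top",(-.085,-.19,.076),a((735,404))),("top",(.085,.19,.094),a((64,38))),("top",(.085,-.19,.094),a((757,94))),
("top",(-.1025,.19,.065),a((37,388))),("top",(-.1025,-.19,.065),a((727,443)))]
sd=[("side",(-.085,.19,.076),b((300,458))),("side",(-.085,-.19,.076),b((698,170)))]
for o in(top,sd,top+sd):
    p,r=fit(o,[.6,-.1,-.05]);print(p.round(4));print(r.round(1).tolist())
ps=p
# jars: lid ellipses in top
im=load("pics/top0.png").astype(int)
R,G,B=im[...,0],im[...,1],im[...,2]
for nm,m,(x,y) in(("red",(R>120)&(G<60)&(B<60),(349,188)),("blue",(B>90)&(R<70),(456,197))):
    m=m.astype(np.uint8);n,l,st,ce=cv2.connectedComponentsWithStats(m);k=l[y,x];print(nm,st[k],ce[k],back("top",ce[k],.151))
    w=back("top",ce[k],.151)[0];c,s=np.cos(ps[2]),np.sin(ps[2]);d=w[:2]-ps[:2];print("in shelf",c*d[0]+s*d[1],-s*d[0]+c*d[1])
# tiles
c1=lambda u:full(u,7,140,235);c3=lambda u:full(u,5,205,290)
h=.107
red=[("top",(.004,.03,h),c1((180,92))),("top",(-.004,.03,h),c1((168,114))),("top",(.004,-.03,h),c1((388,162))),("top",(-.004,-.03,h),c1((379,188)))]
reds=[("side",(-.004,.03,h),c3((82,128))),("side",(-.004,-.03,h),c3((254,50))),("side",(.004,-.03,h),c3((247,40)))]
for o in(red,reds,red+reds):
    p,r=fit(o,[.52,.273,-.3]);print("red",p.round(4));print(r.round(1).tolist())
rk=[("top",(.0635,.038,.047),c1((215,58))),("top",(.0635,-.038,.047),c1((472,138))),("top",(-.0635,.038,.047),c1((58,482))),("top",(-.0635,-.038,.047),c1((325,576)))]
rs=[("side",(-.0635,.038,.047),c3((280,495))),("side",(-.0635,-.038,.047),c3((490,370))),("side",(.0635,.038,.047),c3((47,263)))]
for o in(rk,rs,rk+rs):
    p,r=fit(o,[.48,.273,-.3]);print("rack",p.round(4));print(r.round(1).tolist())
print(p[:2]+.045*np.array([np.cos(p[2]),np.sin(p[2])]))
E
```

```text
[ 0.6216 -0.1172 -0.0765]
[[-1.1, 0.3], [0.6, 0.9], [-0.5, -0.0], [0.6, -0.1], [-0.5, -0.4], [0.8, -0.6]]
[ 0.6236 -0.1171 -0.0724]
[[-0.1, 0.2], [0.1, -0.4]]
[ 0.622  -0.1171 -0.0762]
[[-1.1, 0.2], [0.6, 0.7], [-0.6, -0.2], [0.5, -0.4], [-0.6, -0.6], [0.8, -0.8], [0.2, 0.5], [1.0, -0.1]]
red [ 331  169   37   36 1034] [349.12765957 186.70696325] [[ 0.63877062 -0.02813894  0.151     ]]
in shelf 0.009965912408314072 0.08993842308380937
blue [ 439  178   37   36 1030] [456.82038835 195.39902913] [[ 0.6236886  -0.22132772  0.151     ]]
in shelf 0.009635096343123548 -0.10383790401753494
red [ 0.5209  0.2801 -0.3314]
[[-0.5, -0.7], [-0.4, 0.3], [0.6, -0.0], [0.3, 0.4]]
red [ 0.5219  0.2804 -0.376 ]
[[0.0, -0.1], [0.7, 0.4], [-0.7, -0.3]]
red [ 0.5213  0.2803 -0.3483]
[[-0.5, -1.2], [-0.4, -0.3], [0.4, 0.0], [0.1, 0.4], [0.7, 0.3], [0.7, 0.2], [-0.7, -0.4]]
rack [ 0.4794  0.2942 -0.3092]
[[-0.0, -1.0], [0.6, -0.5], [-0.1, 1.4], [-0.4, 0.3]]
rack [ 0.4788  0.2941 -0.3203]
[[0.2, 0.5], [0.6, 0.2], [-1.1, -1.7]]
rack [ 0.4792  0.2943 -0.3122]
[[0.0, -1.0], [0.6, -0.3], [-0.2, 1.5], [-0.6, 0.4], [0.3, 0.4], [0.4, -0.1], [-1.6, -1.5]]
[0.52202219 0.28048477]
```

```bash
cat > mv.py <<'E'
from h import *
from scipy.spatial.transform import Rotation as Ro
def state():
    o=observe();q=o['eef_rot'];R=Ro.from_quat([q[1],q[2],q[3],q[0]]).as_matrix();return o,R
def plan(pos,yaw=None):
    o,R=state();d=R.T@(np.array(pos)-o['ee_pos'])*100
    s=f"shift cm {d.round(2)}"
    if yaw is not None:
        # tool z should be along +-(cos yaw, sin yaw); turn about tool x by a: z' = -sin a*y + cos a*z
        t=np.array([np.cos(yaw),np.sin(yaw),0])
        for sg in(1,-1):
            v=R.T@(sg*t); s+=f" turn {np.arctan2(-v[1],v[2]):.3f}"
    print(s)
def show():
    o,R=state();print("t",round(o['t'],2),"pos",o['ee_pos'].round(4),"zyaw",round(np.arctan2(R[1,2],R[0,2]),4),"x",R[:,0].round(3),"F",o['wrist_force'].round(1),"M",o['ft_torque'].round(2),"w",round(o['width'],4),"q",o['qpos'].round(2))
E
python3 - <<'E'
from mv import *
show();_,R=state();print(R.round(3));plan((.45,-.2,.26));plan((.5213,.2803,.20),-.325)
E
```

```text
t 0.1 pos [ 0.2023 -0.5377  0.2305] zyaw -1.211 x [-0.     0.002 -1.   ] F [-0.  -0.2 -0.4] M [-0.    0.04 -0.02] w 0.0855 q [-1.35  0.31  0.05  1.3  -0.    1.43]
[[-0.     0.936  0.352]
 [ 0.002  0.352 -0.936]
 [-1.     0.    -0.002]]
shift cm [ -2.91  35.07 -22.9 ]
shift cm [  3.17  58.65 -65.33] turn -0.886 turn 2.256
```

Emit:
{"name": "servo_tool", "arguments": {"moves": [[[-1,3.5,-2.3,-0.08,100],[-2,7,-4.6,-0.16,100],[-3,10.5,-6.9,-0.24,90],[-3,14,-9.2,-0.32,80],[-3,17.5,-11.5,-0.4,70],[-3,21,-13.8,-0.48,60],[-3,24.5,-16,-0.56,50],[-3,28,-18.3,-0.64,45],[-3,31.5,-20.6,-0.7,45],[-3,35,-23,-0.76,45],[-3,37,-26,-0.8,45],[-3,39,-29,-0.84,45],[-3,41,-32,-0.88,45],[-3,43,-35,-0.89,45],[-3,45,-38.5,-0.89,45],[-3,46.5,-42,-0.89,45],[-2,48,-45,-0.89,45],[-1,50,-48.5,-0.89,45],[0,52,-52,-0.89,45],[1,53.5,-55,-0.89,45]]]}}

```text
t: 1.77
ee_pos: [0.5095, 0.1675, 0.2205]
eef_rot: [0.698, 0.113, 0.698, -0.113]
wrist_force: [0.3, 0.0, -0.2]
width: 0.0386
```

```bash
python3 - <<'E'
from mv import *
show();plan((.5213,.2803,.20),-.325)
E
```

```text
t 1.77 pos [0.5095 0.1675 0.2205] zyaw -0.3202 x [ 0.  0. -1.] F [ 0.3  0.  -0.2] M [ 0.01 -0.01 -0.02] w 0.0386 q [ 0.17  0.24 -0.08  1.25  0.    2.06]
shift cm [ 2.06 11.08 -2.43] turn 0.005 turn -3.137
```

Emit:
{"name": "servo_tool", "arguments": {"moves": [[[0.5,2.5,-0.6,0,45],[1,5.5,-1.2,0,45],[1.5,8.5,-1.8,0,45],[2,10.5,-2.3,0,45],[2,10.5,-2.3,0,45],[2,10.5,-2.3,0,45]]]}}

```text
t: 2.27
ee_pos: [0.5201, 0.2725, 0.2002]
eef_rot: [0.698, 0.112, 0.699, -0.113]
wrist_force: [0.2, -2.2, 0.6]
width: 0.0383
```

```bash
python3 - <<'E'
from mv import *
show();plan((.5213,.2803,.063),-.325)
t=cams.capture("top");s=cams.capture("side");cv2.imwrite("pics/t1.png",t[:,:,::-1])
crop(s,180,180,180,220,3,"pics/s1.png");crop(t,110,180,180,160,4,"pics/t1c.png")
E
```

```text
t 2.27 pos [0.5201 0.2725 0.2002] zyaw -0.3187 x [-0.002 -0.001 -1.   ] F [ 0.2 -2.2  0.6] M [ 0.04 -0.04  0.04] w 0.0383 q [ 0.35  0.35  0.02  1.24 -0.    2.24]
shift cm [13.71  0.8  -0.1 ] turn 0.006 turn -3.135
```

View pics/s1.png

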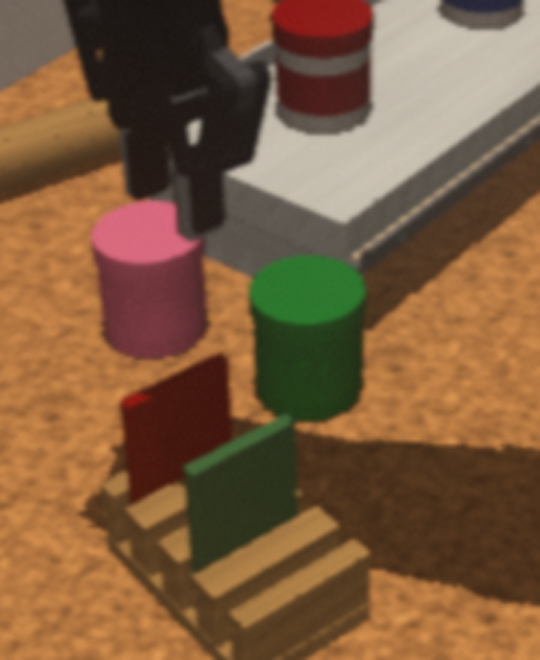

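View pics/t1c.png

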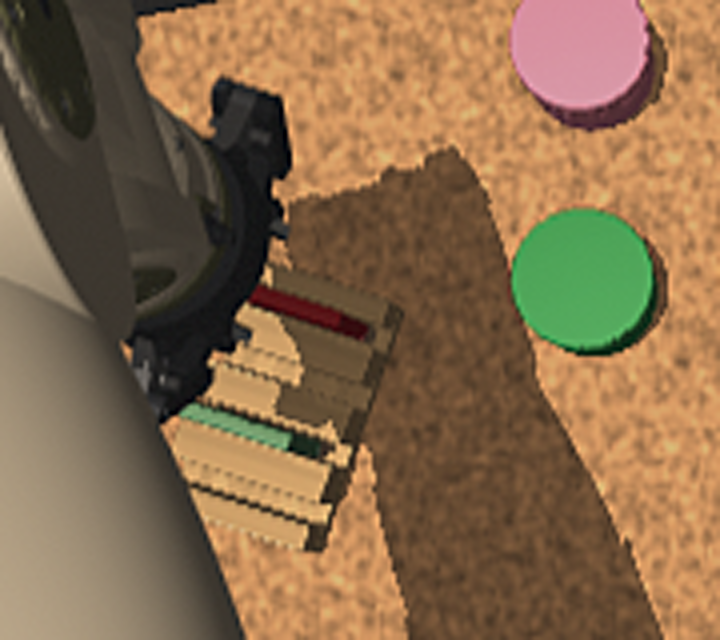

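The side crop shows the fingers above the rack in line with the red tile, with nothing touched.

```bash
python3 - <<'E'
from mv import *
show();plan((.5213,.2803,.063),-.325)
for z in (.19,):
    o,R=state();print(proj("side",o['ee_pos']),proj("top",o['ee_pos']))
E
```

```text
t 2.37 pos [0.5206 0.2712 0.2011] zyaw -0.3212 x [-0.001 -0.001 -1.   ] F [ 0.2 -0.3  0.1] M [0.02 0.01 0.  ] w 0.0383 q [ 0.34  0.35  0.02  1.24 -0.    2.24]
shift cm [13.81  0.9  -0.21] turn 0.004 turn -3.138
[[238.19968206 250.91505932]] [[172.97355802 248.80986289]]
```

Emit:
{"name": "servo_tool", "arguments": {"moves": [[[2,0.4,-0.1,0,45],[4.5,0.9,-0.2,0,45],[7,0.9,-0.2,0,45],[9.5,0.9,-0.2,0,45],[11.5,0.9,-0.2,0,45],[13,0.9,-0.2,0,45],[13.8,0.9,-0.2,0,45],[13.8,0.9,-0.2,0,45],[13.8,0.9,-0.2,0,45]]]}}

```text
t: 3.12
ee_pos: [0.5221, 0.2802, 0.0638]
eef_rot: [0.698, 0.113, 0.698, -0.113]
wrist_force: [0.3, 0.7, 1.2]
width: 0.0382
```

```bash
python3 - <<'E'
from mv import *
s=cams.capture("side");show();plan((.5213,.2803,.063),-.325)
crop(s,180,220,150,200,3.5,"pics/s2.png")
E
```

```text
t 3.17 pos [0.5227 0.2806 0.0645] zyaw -0.3219 x [ 0.002  0.    -1.   ] F [-0.2  0.2  0.6] M [ 0.02 -0.01 -0.06] w 0.0384 q [ 0.36  0.45 -0.18  0.94 -0.    2.25]
shift cm [ 0.14 -0.07 -0.12] turn 0.003 turn -3.138
```

View pics/s2.png

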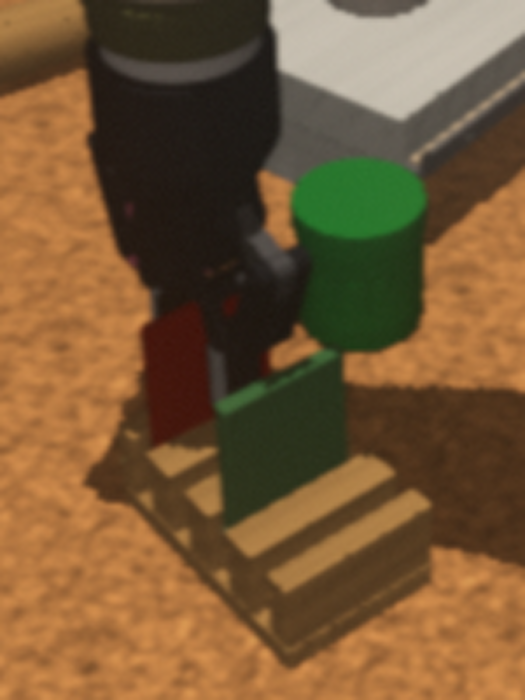

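The near finger is at about (230,340) in the crop. Corrected for its offset in depth, it sits on the tile's mid-width, so I'll close.

Emit:
{"name": "servo_tool", "arguments": {"moves": [[[0.1,0,-0.1,0,30],[0.1,0,-0.1,0,20],[0.1,0,-0.1,0,10],[0.1,0,-0.1,0,5],[0.1,0,-0.1,0,0],[0.1,0,-0.1,0,0],[0.1,0,-0.1,0,0],[0.1,0,-0.1,0,0]]]}}

```text
t: 3.83
ee_pos: [0.5216, 0.2816, 0.0633]
eef_rot: [0.699, 0.113, 0.697, -0.113]
wrist_force: [-0.1, 0.2, 5.7]
width: 0.0074
```

```bash
python3 - <<'E'
from mv import *
show()
E
```

```text
t 3.83 pos [0.5216 0.2816 0.0633] zyaw -0.3209 x [ 0.002  0.001 -1.   ] F [-0.1  0.2  5.7] M [-0.07  0.12  0.06] w 0.0074 q [ 0.36  0.45 -0.19  0.94 -0.    2.25]
```

The width of 7.4 mm matches the tile, and lateral forces are small. I'll lift it straight up slowly.

Emit:
{"name": "servo_tool", "arguments": {"moves": [[[-0.3,0,0,0,0],[-0.7,0,0,0,0],[-1.2,0,0,0,0],[-1.7,0,0,0,0],[-2.2,0,0,0,0],[-2.7,0,0,0,0],[-3.2,0,0,0,0],[-3.7,0,0,0,0],[-4.2,0,0,0,0],[-5,0,0,0,0],[-6,0,0,0,0],[-7.5,0,0,0,0],[-9,0,0,0,0],[-11,0,0,0,0],[-12,0,0,0,0],[-12,0,0,0,0]]]}}

```text
t: 5.17
ee_pos: [0.5225, 0.282, 0.1857]
eef_rot: [0.7, 0.114, 0.696, -0.112]
wrist_force: [0.8, -0.6, -0.4]
width: 0.0071
```

```bash
python3 - <<'E'
from mv import *
s=cams.capture("side");show();plan((.5384,-.0206,.183),-.0762)
crop(s,160,150,170,220,3,"pics/s3.png")
E
```

```text
t 5.22 pos [0.5219 0.2817 0.1839] zyaw -0.321 x [ 0.003  0.001 -1.   ] F [-0.9  0.1 -0.8] M [0.   0.02 0.03] w 0.0074 q [ 0.36  0.36 -0.    1.2  -0.    2.25]
shift cm [  0.06 -28.16  11.11] turn -0.245 turn 2.897
```

View pics/s3.png

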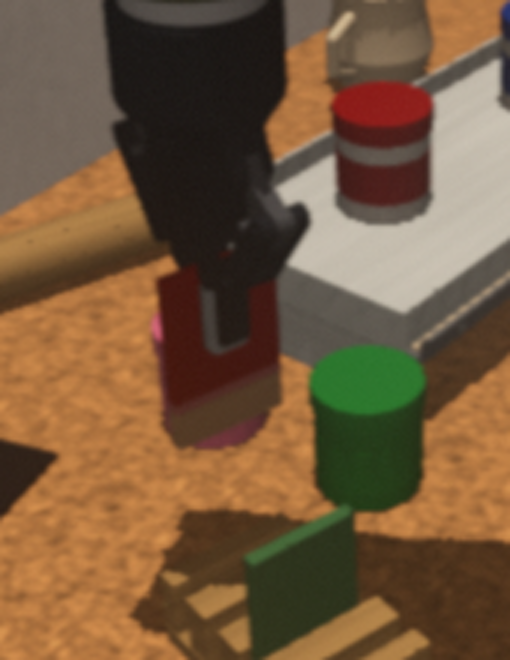

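Emit:
{"name": "servo_tool", "arguments": {"moves": [[[0,-1,0.4,-0.01,0],[0,-3,1.2,-0.03,0],[0,-5.5,2.2,-0.05,0],[0,-8,3.2,-0.08,0],[0,-10.5,4.1,-0.1,0],[0,-13,5.1,-0.12,0],[0,-15.5,6.1,-0.14,0],[0,-18,7.1,-0.16,0],[0,-20.5,8.1,-0.18,0],[0.5,-23,9.1,-0.2,0],[1,-25.5,10.1,-0.22,0],[1.5,-27.2,10.7,-0.24,0],[2,-28.2,11.1,-0.245,0],[2,-28.2,11.1,-0.245,0],[2,-28.2,11.1,-0.245,0],[2,-28.2,11.1,-0.245,0]]]}}

```text
t: 6.55
ee_pos: [0.5369, -0.0204, 0.162]
eef_rot: [0.706, 0.027, 0.707, -0.027]
wrist_force: [-0.3, -0.0, 0.4]
width: 0.0073
```

```bash
python3 - <<'E'
from mv import *
s=cams.capture("side");t=cams.capture("top");show();plan((.5384,-.0206,.141),-.0762)
cv2.imwrite("pics/s4f.png",s[:,:,::-1]);cv2.imwrite("pics/t4f.png",t[:,:,::-1])
crop(s,240,120,150,150,4,"pics/s4.png");crop(t,280,130,220,150,3.5,"pics/t4.png")
E
```

```text
t 6.65 pos [ 0.5372 -0.0202  0.1624] zyaw -0.0746 x [ 0.  0. -1.] F [ 0.5  0.5 -1. ] M [-0.03 -0.01  0.01] w 0.0068 q [-0.19  0.27 -0.18  1.12  0.    1.46]
shift cm [ 2.14 -0.04  0.12] turn 0.002 turn -3.140
```

View pics/s4.png

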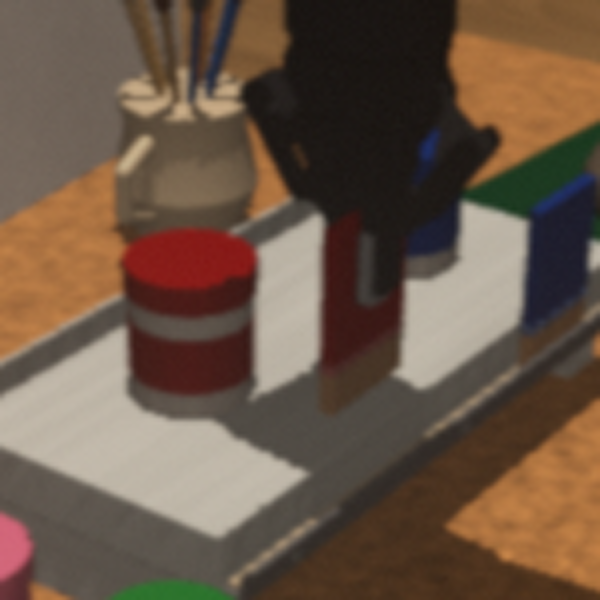

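View pics/t4.png

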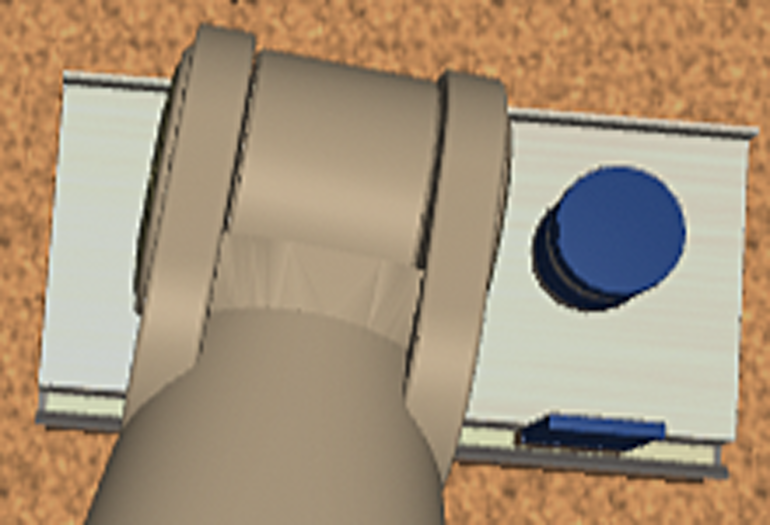

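The side crop shows the tile upright with its foot hanging above and in front of the board. Its near bottom corner is at crop (333,413) and the far one at (401,370). I'll fit its pose to check the in-hand offset.

```bash
python3 - <<'E'
from fit import *
s=load("pics/s4f.png");crop(s,310,180,45,55,12,"pics/s4z.png")
b=lambda u:full(u,4,240,120)
obs=[((-.004,.03,0),b((333,413))),((.004,.03,0),b((321,404))),((-.004,-.03,0),b((401,370)))]
def f(p):
    c,sn=np.cos(-.0762),np.sin(-.0762)
    return np.concatenate([proj("side",[p[0]+c*L[0]-sn*L[1],p[1]+sn*L[0]+c*L[1],p[2]])[0]-uv for L,uv in obs])
r=least_squares(f,[.537,-.02,.11]);print(r.x,r.fun.round(2))
# predicted corners with nominal
c,sn=np.cos(-.0746),np.sin(-.0746)
for L in [(-.004,.03,0),(.004,.03,0),(-.004,-.03,0)]:
    w=[.5372+c*L[0]-sn*L[1],-.0202+sn*L[0]+c*L[1],.1624-.0513];uv=proj("side",w)[0];print((uv-[310,180]+.5)*12-.5)
E
```

```text
[ 0.57665889 -0.09217311  0.06702265] [ 0.31 -0.16  0.12  0.9  -0.44 -0.77]
[151.65217303 538.16377503]
[109.86594904 522.60364633]
[363.82473577 388.9390769 ]
```

View pics/s4z.png

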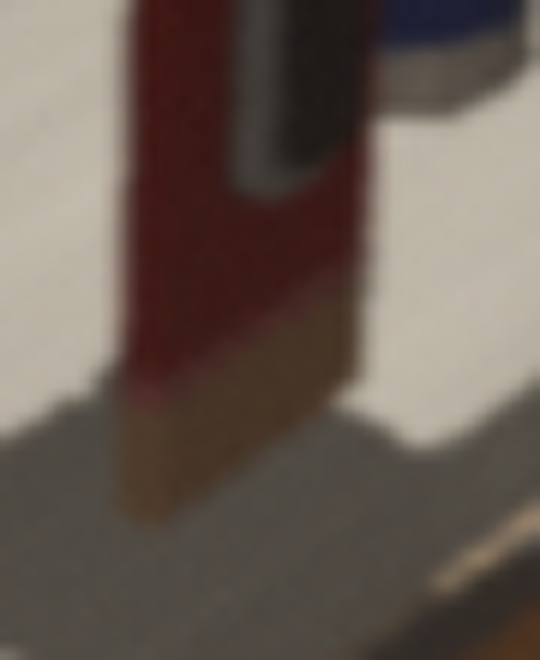

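Predicted and seen corners agree to within about 1 px, so the tile sits centred in the hand and perhaps 1 mm high. I'll descend biased 2.5 mm toward the lip's flare, which leaves the most room, and stop with the foot just inside the lead-in.

Emit:
{"name": "servo_tool", "arguments": {"moves": [[[0.6,0,-0.1,0,0],[1.4,-0.04,-0.13,0,0],[2.2,-0.04,-0.13,0,0],[2.8,-0.04,-0.13,0,0],[3.3,-0.04,-0.13,0,0],[3.7,-0.04,-0.13,0,0],[4.0,-0.04,-0.13,0,0],[4.2,-0.04,-0.13,0,0],[4.4,-0.04,-0.13,0,0],[4.4,-0.04,-0.13,0,0],[4.4,-0.04,-0.13,0,0]]]}}

```text
t: 7.57
ee_pos: [0.536, -0.0217, 0.1184]
eef_rot: [0.707, 0.027, 0.707, -0.027]
wrist_force: [-0.4, -0.5, -0.1]
width: 0.0074
```

```bash
python3 - <<'E'
from mv import *
s=cams.capture("side");show();plan((.5384,-.0206,.1),-.0762)
cv2.imwrite("pics/s5f.png",s[:,:,::-1])
crop(s,270,150,110,110,6,"pics/s5.png")
E
```

```text
t 7.62 pos [ 0.5361 -0.0217  0.1185] zyaw -0.0761 x [ 0. -0. -1.] F [-0.   0.4 -0.9] M [-0.02  0.01 -0.06] w 0.0074 q [-0.19  0.3  -0.26  1.01 -0.    1.46]
shift cm [1.85 0.13 0.22] turn 0.000 turn -3.141
```

View pics/s5.png

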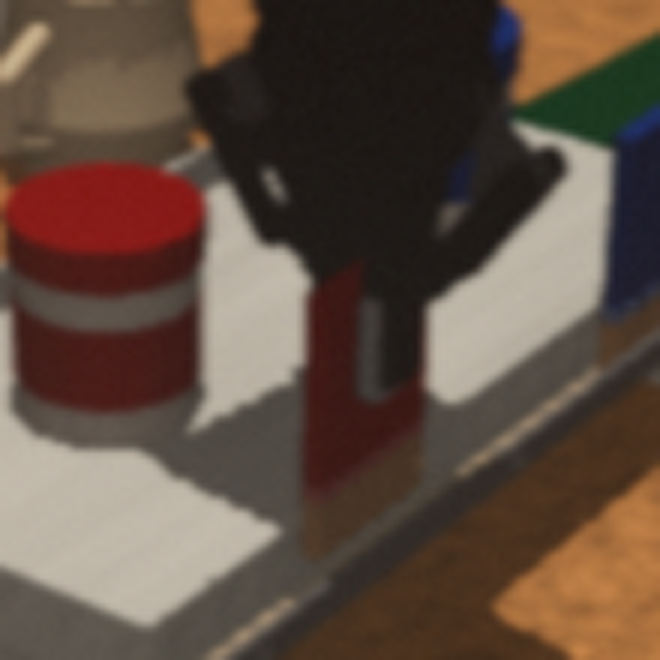

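The foot is over the channel and clear of the face, with no contact force. I'll lower 7 mm more into the lead-in, then feel for the face in +x.

Emit:
{"name": "servo_tool", "arguments": {"moves": [[[0.1,0.1,0,0,0],[0.2,0.1,0,0,0],[0.3,0.1,0,0,0],[0.4,0.1,0,0,0],[0.5,0.1,0,0,0],[0.6,0.1,0,0,0],[0.7,0.1,0,0,0],[0.7,0.1,0,0,0],[0.7,0.1,0,0,0]]]}}

```text
t: 8.37
ee_pos: [0.5359, -0.0206, 0.1112]
eef_rot: [0.707, 0.027, 0.707, -0.027]
wrist_force: [-0.3, 0.4, 0.3]
width: 0.007
```

```bash
python3 - <<'E'
from mv import *
show();plan((.5384,-.0206,.1),-.0762)
E
```

```text
t 8.37 pos [ 0.5359 -0.0206  0.1112] zyaw -0.076 x [-0. -0. -1.] F [-0.3  0.4  0.3] M [0.01 0.04 0.02] w 0.007 q [-0.19  0.31 -0.27  1.   -0.    1.46]
shift cm [1.12 0.02 0.25] turn 0.000 turn -3.141
```

Emit:
{"name": "servo_tool", "arguments": {"moves": [[[0,0,0.05,0,0],[0,0,0.1,0,0],[0,0,0.15,0,0],[0,0,0.2,0,0],[0,0,0.25,0,0],[0,0,0.25,0,0],[0,0,0.25,0,0]]]}}

```text
t: 8.95
ee_pos: [0.5385, -0.0208, 0.1113]
eef_rot: [0.707, 0.027, 0.707, -0.027]
wrist_force: [0.4, -1.4, -0.9]
width: 0.0069
```

Emit:
{"name": "servo_tool", "arguments": {"moves": [[[0,0,0.05,0,0],[0,0,0.1,0,0],[0,0,0.1,0,0]]]}}

```text
t: 9.2
ee_pos: [0.5395, -0.0209, 0.1113]
eef_rot: [0.707, 0.027, 0.707, -0.027]
wrist_force: [0.3, 0.6, -0.7]
width: 0.0076
```

Emit:
{"name": "servo_tool", "arguments": {"moves": [[[0,0,0.05,0,0],[0,0,0.1,0,0],[0,0,0.1,0,0]]]}}

```text
t: 9.45
ee_pos: [0.5406, -0.021, 0.1113]
eef_rot: [0.707, 0.027, 0.707, -0.027]
wrist_force: [0.0, -0.1, -1.9]
width: 0.0074
```

Emit:
{"name": "servo_tool", "arguments": {"moves": [[[0,0,0.05,0,0],[0,0,0.1,0,0],[0,0,0.1,0,0],[0,0,0.1,0,0]]]}}

```text
t: 9.78
ee_pos: [0.541, -0.021, 0.1112]
eef_rot: [0.706, 0.027, 0.707, -0.027]
wrist_force: [-2.0, -0.3, -0.0]
width: 0.0072
```

Emit:
{"name": "servo_tool", "arguments": {"moves": [[[0,0,0.05,0,0],[0,0,0.1,0,0],[0,0,0.1,0,0],[0,0,0.1,0,0]]]}}

```text
t: 10.12
ee_pos: [0.5413, -0.021, 0.111]
eef_rot: [0.706, 0.027, 0.707, -0.027]
wrist_force: [-5.5, 0.7, 2.0]
width: 0.0072
```

```bash
python3 - <<'E'
from mv import *
show();s=cams.capture("side")
crop(s,300,180,80,80,8,"pics/s6.png");show()
E
```

```text
t 10.12 pos [ 0.5413 -0.021   0.111 ] zyaw -0.0761 x [-0.002  0.    -1.   ] F [-5.5  0.7  2. ] M [ 0.07  1.27 -0.13] w 0.0072 q [-0.19  0.32 -0.25  1.   -0.    1.46]
t 10.17 pos [ 0.5413 -0.021   0.111 ] zyaw -0.0761 x [-0.002  0.    -1.   ] F [-4.2 -0.5  1.5] M [ 0.06  1.31 -0.14] w 0.0073 q [-0.19  0.32 -0.25  1.   -0.    1.46]
```

View pics/s6.png

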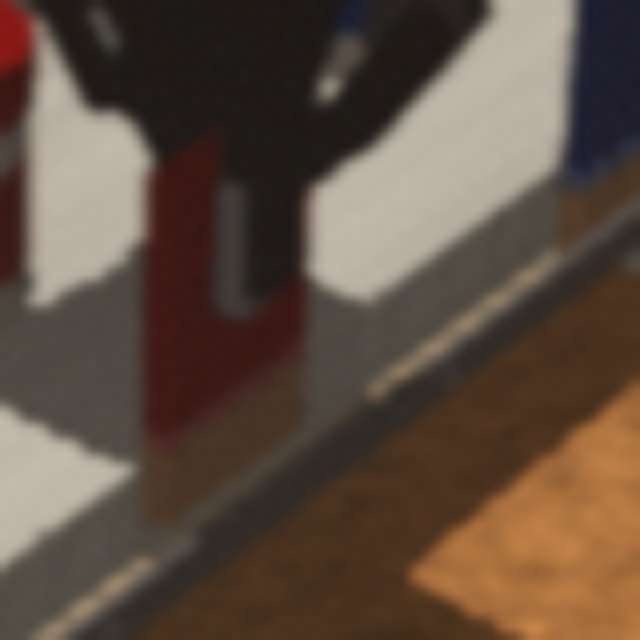

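The face was felt at TCP x≈0.541 with 2–5 N, which puts the channel mid-line at x≈0.539. Vision gave 0.5384. I'll back off to the mid-line and lower gently.

Emit:
{"name": "servo_tool", "arguments": {"moves": [[[0,0,-0.15,0,0],[0,0.04,-0.34,0,0],[0,0.04,-0.34,0,0],[0,0.04,-0.34,0,0],[0.1,0.04,-0.34,0,0],[0.2,0.04,-0.34,0,0],[0.3,0.04,-0.34,0,0],[0.4,0.04,-0.34,0,0],[0.4,0.04,-0.34,0,0]]]}}

```text
t: 10.92
ee_pos: [0.539, -0.0205, 0.107]
eef_rot: [0.707, 0.027, 0.707, -0.027]
wrist_force: [0.1, 0.3, -0.0]
width: 0.0072
```

```bash
python3 - <<'E'
from mv import *
show()
E
```

```text
t 10.92 pos [ 0.539  -0.0205  0.107 ] zyaw -0.076 x [-0. -0. -1.] F [ 0.1  0.3 -0. ] M [-0.02  0.01 -0.03] w 0.0072 q [-0.19  0.32 -0.27  0.99 -0.    1.46]
```

Emit:
{"name": "servo_tool", "arguments": {"moves": [[[0.1,0,0,0,0],[0.2,0,0,0,0],[0.3,0,0,0,0],[0.3,0,0,0,0],[0.3,0,0,0,0]]]}}

```text
t: 11.33
ee_pos: [0.539, -0.0205, 0.1042]
eef_rot: [0.707, 0.027, 0.707, -0.027]
wrist_force: [-0.4, 0.6, -1.0]
width: 0.0069
```

```bash
python3 - <<'E'
from mv import *
show()
E
```

```text
t 11.33 pos [ 0.539  -0.0205  0.1042] zyaw -0.076 x [-0. -0. -1.] F [-0.4  0.6 -1. ] M [-0.06 -0.02 -0.02] w 0.0069 q [-0.19  0.32 -0.27  0.98 -0.    1.46]
```

```bash
python3 - <<'E'
from fit import *
s=cams.capture("side");cv2.imwrite("pics/s7f.png",s[:,:,::-1]);crop(s,300,170,80,80,8,"pics/s7.png")
s0=load("pics/side0.png");crop(s0,262,170,50,60,12,"pics/j.png")
# predicted tile outline vs TCP at current pose, in crop s7 coords
c,sn=np.cos(-.076),np.sin(-.076)
for L in [(-.004,.03,.0),(-.004,-.03,.0),(-.004,.03,.095),(-.004,-.03,.015),(.004,.03,.03)]:
    w=[.539+c*L[0]-sn*L[1],-.0205+sn*L[0]+c*L[1],.0537+L[2]];print(L,((proj("side",w)[0]-[300,170]+.5)*8-.5).round(0))
# predicted lid ellipse from top-view jar pose
a=np.linspace(0,2*np.pi,72);w=np.c_[.6388+.034*np.cos(a),-.0281+.034*np.sin(a),0*a+.151]
uv=(proj("side",w)-[262,170]+.5)*12-.5;print(uv.min(0),uv.max(0))
E
```

```text
(-0.004, 0.03, 0.0) [170. 641.]
(-0.004, -0.03, 0.0) [308. 537.]
(-0.004, 0.03, 0.095) [178. 295.]
(-0.004, -0.03, 0.015) [310. 486.]
(0.004, 0.03, 0.03) [145. 525.]
[102.26581987  87.43422926] [517.70844437 271.2278794 ]
```

View pics/s7.png

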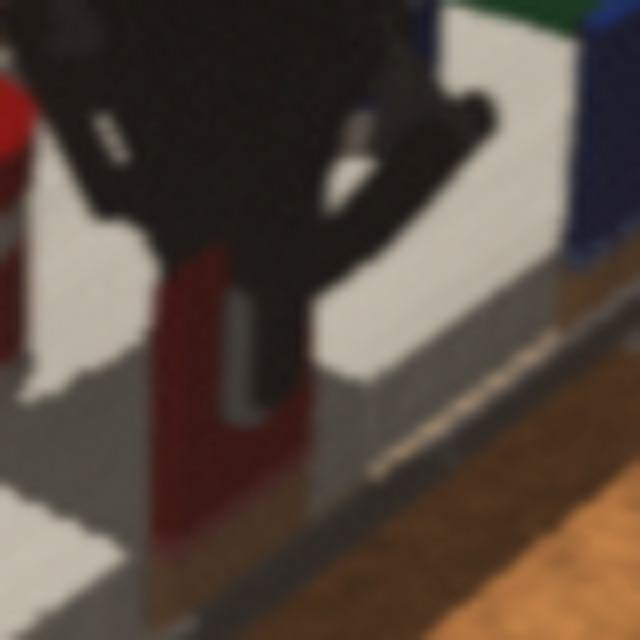

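View pics/j.png

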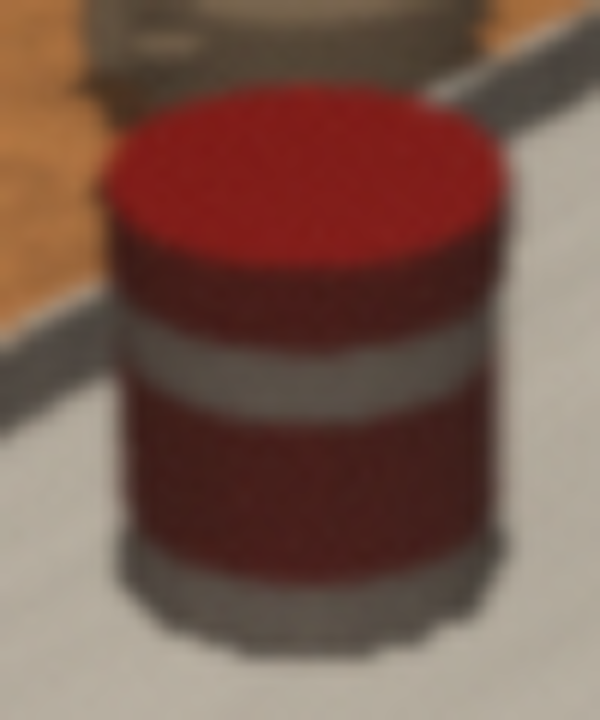

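The jar's predicted lid outline matches in the side view, with its centre within 0.3 px. The tile's edges appear about 0.5 px toward −y. That agrees with the grasp log, where the TCP closed about 1.3 mm to +y of the tile centre. I'll shift +1.2 mm in y while still free, then lower until the tape is felt.

Emit:
{"name": "servo_tool", "arguments": {"moves": [[[0,0.06,0,0,0],[0,0.12,0,0,0],[0,0.12,0,0,0],[0.05,0.12,0,0,0],[0.1,0.12,0,0,0],[0.15,0.12,0,0,0],[0.2,0.12,0,0,0],[0.25,0.12,0,0,0],[0.25,0.12,0,0,0],[0.25,0.12,0,0,0]]]}}

```text
t: 12.22
ee_pos: [0.5391, -0.0193, 0.1017]
eef_rot: [0.707, 0.027, 0.707, -0.027]
wrist_force: [0.1, 1.0, -0.7]
width: 0.0074
```

Emit:
{"name": "servo_tool", "arguments": {"moves": [[[0.05,0,0,0,0],[0.1,0,0,0,0],[0.1,0,0,0,0],[0.1,0,0,0,0]]]}}

```text
t: 12.55
ee_pos: [0.5391, -0.0192, 0.1007]
eef_rot: [0.707, 0.027, 0.707, -0.027]
wrist_force: [0.6, -0.7, -0.6]
width: 0.0075
```

```bash
python3 - <<'E'
from mv import *
show()
E
```

```text
t 12.55 pos [ 0.5391 -0.0192  0.1007] zyaw -0.0759 x [-0. -0. -1.] F [ 0.6 -0.7 -0.6] M [0.03 0.01 0.02] w 0.0075 q [-0.18  0.32 -0.28  0.97 -0.    1.46]
```

Emit:
{"name": "servo_tool", "arguments": {"moves": [[[0.05,0,0,0,0],[0.1,0,0,0,0],[0.1,0,0,0,0]]]}}

```text
t: 12.8
ee_pos: [0.5393, -0.0193, 0.1002]
eef_rot: [0.707, 0.027, 0.706, -0.027]
wrist_force: [-0.6, 0.1, 3.3]
width: 0.007
```

Emit:
{"name": "servo_tool", "arguments": {"moves": [[[0.05,0,0,0,0],[0.1,0,0,0,0],[0.1,0,0,0,0]]]}}

```text
t: 13.05
ee_pos: [0.5394, -0.0193, 0.1002]
eef_rot: [0.707, 0.027, 0.706, -0.027]
wrist_force: [-3.8, 0.9, 10.8]
width: 0.0074
```

```bash
python3 - <<'E'
from mv import *
show()
E
```

```text
t 13.05 pos [ 0.5394 -0.0193  0.1002] zyaw -0.076 x [ 0.001 -0.    -1.   ] F [-3.8  0.9 10.8] M [ 0.08  0.86 -0.01] w 0.0074 q [-0.18  0.32 -0.28  0.97 -0.    1.46]
```

Contact came at TCP z 0.1002. The expected value is 0.049+0.0513=0.1003, so the tile is on the tape. Next I'll hold and check that the push is steady, and look.

Emit:
{"name": "servo_tool", "arguments": {"moves": [[[0,0,0,0,0],[0,0,0,0,0],[0,0,0,0,0],[0,0,0,0,0],[0,0,0,0,0],[0,0,0,0,0]]]}}

```text
t: 13.55
ee_pos: [0.5394, -0.0193, 0.1002]
eef_rot: [0.707, 0.027, 0.706, -0.027]
wrist_force: [-2.6, 0.9, 10.6]
width: 0.0074
```

```bash
python3 - <<'E'
from mv import *
show()
fs=[]
for i in range(3):
    s=cams.capture("side");fs.append(observe()['wrist_force'].round(1).tolist())
print(fs);crop(s,270,150,110,110,7,"pics/s8.png")
c,sn=np.cos(-.076),np.sin(-.076)
for L in [(-.004,.03,.02),(-.004,-.03,.02),(.004,.03,.03),(.004,.03,.08)]:
    w=[.5390+c*L[0]-sn*L[1],-.0205+sn*L[0]+c*L[1],.049+L[2]];print(L,((proj("side",w)[0]-[270,150]+.5)*7-.5).round(0))
E
```

```text
t 13.55 pos [ 0.5394 -0.0193  0.1002] zyaw -0.076 x [ 0.001 -0.    -1.   ] F [-2.6  0.9 10.6] M [0.1  0.89 0.01] w 0.0074 q [-0.18  0.32 -0.28  0.97 -0.    1.46]
[[-4.1, 0.4, 10.3], [-3.3, 1.3, 10.2], [-3.8, 0.3, 9.0]]
(-0.004, 0.03, 0.02) [360. 654.]
(-0.004, -0.03, 0.02) [482. 564.]
(0.004, 0.03, 0.03) [337. 614.]
(0.004, 0.03, 0.08) [340. 454.]
```

View pics/s8.png

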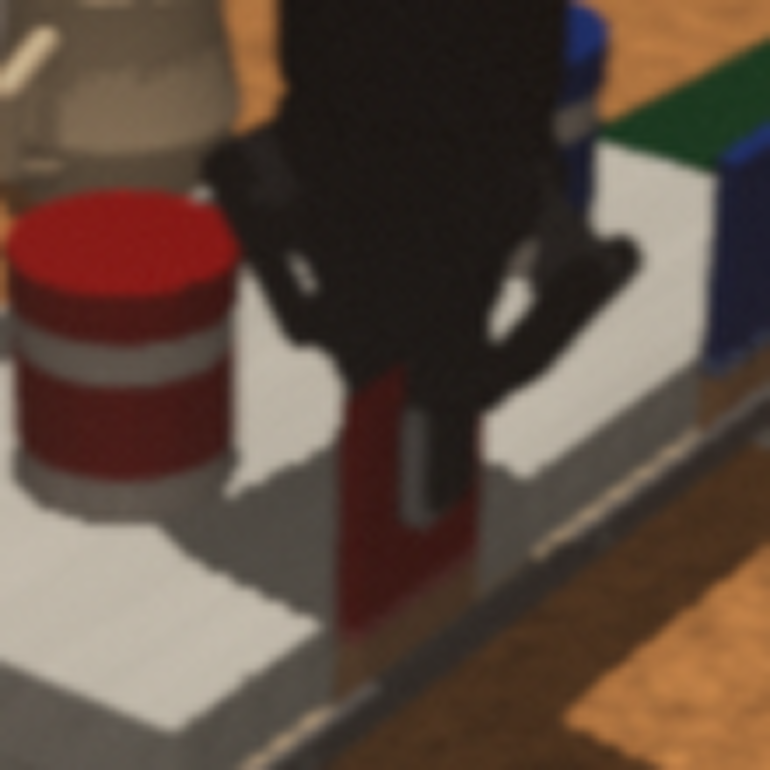

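The tile stands upright in the channel in line with the blue one. Its edges at crop x≈340 and 478 compare with 338 and 482 predicted for perfect centring, so it is within about 1 mm. The push holds at about 10 N with the grip shut, so I'm handing in.

```bash
python3 - <<'E'
from mv import *
show();print(ticket.job_done())
E
```

```text
t 13.7 pos [ 0.5394 -0.0193  0.1002] zyaw -0.076 x [ 0.001 -0.    -1.   ] F [-3.8  0.3  9. ] M [0.13 0.87 0.04] w 0.0075 q [-0.18  0.32 -0.28  0.97 -0.    1.46]
the job is handed in; nothing more can be done
None
```

The red tile is in the label channel in front of the red jar, still gripped and pressed onto the tape. I handed the job in at 13.7 s. I slid it straight up out of the rack and carried it over. I then felt for the shelf face (2–5 N), backed off to the channel's mid-line and lowered it until it touched the tape.

**Last checks**
- **Seating:** it touched the tape at TCP z 0.1002 m, against 0.1003 m expected.
- **Push:** the wrist force read 9–10.8 N upward over about 0.65 s, with the jaws shut on the tile (7.5 mm). A steady sideways reaction of about 3–4 N in −x remained, which I left alone.
- **Centring:** the tile is centred on the red jar to about 1 mm by the side view. The top camera could not confirm this because the arm hides the tile.
- **Disagreement:** the two camera views differed by about 2 mm on the shelf's x position. The felt contact put the channel 0.6 mm from the combined estimate of both views, so I used the felt value.
- **Other objects:** nothing in the pictures showed the jars, the green tile or the blue tile being touched. I did not take separate final measurements of them.

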